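Feed a lemon into the pedal caddy

ROBOT

A 6-joint arm with a two-finger parallel gripper is mounted at the origin on a cart in front of the work surface, level with it; the furniture and walls round the work are solid. World frame = base frame: x ahead of the robot, y to its left, z up, the work surface at z = 0. Lengths are in m, angles in rad, forces in N, time in s.
With the tool pointing down it reaches from about 0.2 to 0.875 m from the base axis. Payload 3.4 kg.
Tool frame: the origin (TCP) lies on the centre line of the jaws, within the pads' length; the fingertips stand 8 mm ahead of it and the grasp point (between the pads) lies 11 mm behind it; z points along the fingers, y is the line along which they close (so a half turn about z gives the same grasp; the last joint's range is limited). The gripper opens to 94 mm and grips with 3 to 60 N. Pads are 16 mm wide; open, the fingers measure 119 mm over their backs; the gripper's body (75 mm by 177 mm) begins 78 mm behind the grasp point.
Start: joints at [-1.336, 0.276, 1.505, -0, 1.361, -0.121], TCP at [0.2, -0.539, 0.213] pointing down, gripper open.
Joint ranges: [-2.89, 2.89], [-0.75, 2.08], [0.22, 2.7], [-1.18, 4.32], [0.11, 2.71], [-2.7, 2.7]. Speed limits (rad/s): [2.57, 2.57, 3.14, 3.14, 3.14, 3.14].

INTERFACE

Orientations are given as a unit quaternion [w, x, y, z].
In Python, from bench import env gives the robot as it stands.
- The arm moves only by the tool move_arm, never from a script. Its argument "targets" is a list of rows, each an object with "delta_pos": the shift along the tool's x, y, z in m, a list of three; "delta_rot": the turn, a rotation vector about the tool's x, y, z in rad, a list of three; "fingers": the closure, from 0 (fully open) to 1 (shut). A call has 1 to 10 rows; each row is the pose to reach, as a shift and turn from the pose commanded when the call began, along the tool's axes at that moment; what a row does not reach only later rows make up. A row lasts 1/10 s, in which the tool goes at most 50 mm and 8.59 degrees, less where a joint would pass 70% of its speed; a pose out of reach is approached as far as the arm can. A call with a gripper value outside its range is refused whole. The fingers move at their own pace and stop on an object; "newtons" is the grip in N (left out, the last holds). Time passes only in rows, so rows that repeat a pose let the fingers close. It gives the time, the measured TCP pose, the force, the opening and the grip force at its end, in the units of the state.
- env.sense(): the state, without advancing time (a new reading comes with each control period).
- env.camera(name): name is "side" or "top"; returns a dict with "img" (420x560x3 uint8, red, green, blue), "mtx" (3x3 intrinsics, pixels), "pose" (4x4, takes a point from camera to world coordinates). Camera axes: x right, y up, looking along -z (the intrinsics and any distortion apply to the point x, -y, -z); pixel columns grow to the right and rows downward; lengths in m; the calibration is good to about 2 mm. A picture is of the moment at which its call begins. There is no depth.
- env.finish_job(): hands the job in; it is judged then, once.
Trained networks look in the newest picture that a camera, given by its name, has taken for a name from the list of things; names that differ only in an ending like _2 or _b are one class to them, and where a whole thing is asked for, a point or a joint stands for the part that bears it (a point fixed in the world has none). Each returns a list of dicts, best first, with "confidence" (0 to 1); they miss things now and then, are a little off and sometimes report something else, mostly with a low value. They report only what shows in the picture. A call takes as long as a camera call. They do not tell look-alikes from the thing itself.
- env.search_frame(camera, query): "extent" ([left, top, width, height] in pixels, round what is visible of it).
- env.place_of(camera, query): "centre" ([column, row] in pixels: a listed point, or the origin of a listed thing).
The state is a dict: "time": time; "joint_positions": joint angles; "joint_vel": joint speeds; "effort": joint torques, N m; "eef_pos": TCP position; "tcp_rot": TCP orientation; "wrist_force": force on the tool from outside, world axes, zero at the start; "torque": the same for the moment, N m; "finger_gap": finger opening in m; "gripper_force": force on a finger pad.
Only numpy, scipy, OpenCV 4.12 (cv2) and the standard library are available. Lean on these libraries where they do the work, as an engineer would, in place of code of your own. Each camera call takes 0.05 s, during which the arm holds its last target. There are 200 camera calls.

TASK

The lemon has gone off and belongs in the white countertop scrap caddy: lay it crosswise on the caddy's wire chute, let go of it so that it rests there against the shut lid, then press the front pedal down and keep it down until the lemon has rolled in under the raised lid. Then ease the pedal all the way back up so that the lid comes down gently, without slamming. Leave the honey jar, the pepper shaker, the mug and the tin where they stand.

Things in the scene. Friction and masses are not known exactly. Their poses are not given: they have to be found in the camera images.
- caddy: Fixed white plastic box, 110 (x) by 140 (y) mm, 153 mm high, its steel lid on top to 161 mm. Origin at the centre of its underside, z up. The pedal sticks out of its front (-x), a steel wire chute out of its left side (+y).
- caddy_in (a point): Centre of the caddy's inner floor, 8 mm above the worktop; axes as the caddy's. The inside is 100 (x) by 130 (y) mm. Front, back and right walls (5 mm) reach 153 mm above the worktop, the left wall only 92 mm, where the chute comes in.
- chute_end (a point): Lower end of the chute at the caddy's left wall, midway between its two 8 mm rails, on their axes: caddy (0, 66, 98) mm. The rails run along caddy y at x -26 and +26 mm (44 mm open between them: fingers may pass) and rise outward at 32 degrees for 135 mm, to (y 180, z 170). Guard wires 28 mm above them at x -53 and +53 mm; two legs under the outer end.
- chute_mid (a point): Point 75 mm up the chute, midway between the rails, on their axes: caddy (0, 130, 138) mm. A good place to lay the lemon, long axis along caddy x: its centre is then about 25 mm above this point, and when let go it rolls down by itself and rests against the lid's skirt, centre near caddy y 100, z 145 mm.
- lid (a joint): Lid, 114 by 145 mm, hinged along the caddy's right top edge; a 47 mm deep skirt under its left edge closes the end of the chute. 0 shut, 0.9 rad fully raised: 3 times the pedal's angle. The lemon passes under it from about 0.4 rad. If the pedal is just let go it slams at many rad/s; coming down faster than 2.5 rad/s counts as a slam.
- pedal (a joint): Spring pedal lever, pivoted 25 mm above the worktop inside the caddy. 0 is up (rest), 0.30 rad fully down at a hard stop. At the pad it takes about 4 N to begin and about 7 N fully down; it springs back when released.
- pedal_pad (a point): Centre of the top of the pedal's pad (46 by 64 mm steel plate with rubber ribs, about 100 mm in front of the caddy); moves with the pedal: about 74 mm above the worktop at rest, about 31 mm fully down, moving 8 mm further from the caddy on its way. Press there straight down.
- lemon: The yellow lemon, 78 mm long along its own x, 55 mm across y, 56 mm high, 0.1 kg; origin on its underside below the middle. Lies on the worktop, long axis level; pick it across y.
- lemon_mid (a point): Centre of the lemon, axes as the lemon's.
- honey_jar: Bystander: honey jar with a black cap, 63 mm across, 94 mm high; origin at the centre of its underside.
- pepper_shaker: Bystander: pepper shaker, 44 mm across, 90 mm high; origin at the centre of its underside.
- mug: Bystander: striped tea mug, 88 by 118 mm with its handle, 92 mm high; origin at the centre of its underside.
- tuna_tin: Bystander: low food tin, 86 mm across, 40 mm high; origin at the centre of its underside.
Not all that is in view belongs to the job. What is meant by the lemon is not orange, and is the smaller of those in its own colour.

How it is judged:
By the outcome, as a careful person would: the job done as asked, in the order asked, and still so for the second after the job is handed in, with the robot touching nothing.
It also fails if it takes over 64 s, if anything falls off the work surface, if the arm or the gripper's body presses on something with over 40 N, if the wrist force passes 120 N, or if a joint passes its speed limit or range.

## Working session

There is one attempt and no reset: what is moved stays moved. The work goes in short steps, Python scripts to look and compute and a tool call to move; the robot and the scene stay as the last step left them, time stands still between calls to the robot, and variables do not carry over. Pictures are saved under pics/ and viewed, at most 10 in all, crops included, and the job is handed in when it is done.

Besides the shell and the picture viewer there is one more tool, called after "Emit:" in YAML: its name, and indented under it one key for each argument. move_arm: Moves the arm, as the interface text tells. Its arguments: {"type":"object","properties":{"targets":{"type":"array","items":{"type":"object","properties":{"delta_pos":{"type":"array","items":{"type":"number"}},"delta_rot":{"type":"array","items":{"type":"number"}},"fingers":{"type":"number"}}}},"newtons":{"type":"number"}},"required":["targets"]}

```bash
mkdir -p pics; ls; cat > h.py <<'E'
import numpy as np, cv2
from bench import env
def ray(c,px):
    K=np.array(c["mtx"]);P=np.array(c["pose"])
    d=c.get("dist",None)
    x=(px[0]-K[0,2])/K[0,0]; y=(px[1]-K[1,2])/K[1,1]
    v=P[:3,:3]@np.array([x,-y,-1.]); return P[:3,3],v
def atz(c,px,z):
    o,v=ray(c,px); return o+v*(z-o[2])/v[2]
def proj(c,p):
    K=np.array(c["mtx"]);P=np.array(c["pose"])
    q=P[:3,:3].T@(np.asarray(p)-P[:3,3]); q=np.array([q[0],-q[1],-q[2]]); u=K@q; return u[:2]/u[2]
def tri(c1,p1,c2,p2):
    (a,u),(b,v)=ray(c1,p1),ray(c2,p2)
    s=np.linalg.lstsq(np.c_[u,-v],b-a,rcond=None)[0]
    x,y=a+s[0]*u,b+s[1]*v; return (x+y)/2,np.linalg.norm(x-y)
E
python3 - <<'E'
from h import *
np.set_printoptions(precision=3,suppress=True)
C={}
for n in("side","top"):
    c=C[n]=env.camera(n);cv2.imwrite(f"pics/{n}0.png",c["img"][:,:,::-1]);print(n,[k for k in c],c["pose"][:3])
names="caddy caddy_in chute_end chute_mid pedal_pad lemon lemon_mid honey_jar pepper_shaker mug tuna_tin".split()
for q in names:
    for n in C:
        print(q,n,[(np.round(r["centre"],1).tolist(),round(r["confidence"],2)) for r in env.place_of(n,q)[:4]])
for n in C: print("box",n,[(np.round(r["extent"]).tolist(),round(r["confidence"],2)) for r in env.search_frame(n,"lemon")[:4]])
print(env.sense())
E
```

```text
pics
side ['img', 'mtx', 'pose'] [[-0.994  0.06  -0.09   0.382]
 [-0.108 -0.583  0.805  1.161]
 [-0.004  0.81   0.586  1.011]]
top ['img', 'mtx', 'pose'] [[-0.439  0.7   -0.563 -0.483]
 [-0.898 -0.352  0.263  0.411]
 [-0.014  0.622  0.783  1.496]]
caddy side [([240.4, 268.6], 0.97)]
caddy top [([251.2, 216.4], 0.98)]
caddy_in side [([238.2, 262.1], 0.91), ([272.7, 366.1], 0.58)]
caddy_in top [([249.2, 213.5], 0.9), ([391.9, 190.0], 0.51)]
chute_end side [([227.8, 252.0], 0.95), ([316.1, 185.1], 0.49)]
chute_end top [([224.7, 200.1], 0.59)]
chute_mid side [([210.4, 255.7], 0.82)]
chute_mid top [([206.3, 196.4], 0.92)]
pedal_pad side [([288.8, 258.4], 0.74)]
pedal_pad top [([258.5, 239.4], 0.73)]
lemon side [([323.4, 249.4], 0.98), ([316.0, 220.1], 0.6), ([318.3, 198.4], 0.57), ([197.5, 362.9], 0.51)]
lemon top [([305.9, 261.1], 0.66), ([373.1, 219.7], 0.5)]
lemon_mid side [([326.3, 240.8], 0.68), ([317.2, 185.2], 0.6), ([316.3, 212.8], 0.57)]
lemon_mid top [([303.3, 256.2], 0.74), ([374.3, 216.4], 0.56)]
honey_jar side [([294.5, 329.8], 0.83)]
honey_jar top [([208.0, 281.1], 0.84)]
pe
[... 236 characters left out ...]
e [([302.0, 200.0, 27.0, 24.0], 0.79), ([309.0, 228.0, 34.0, 28.0], 0.78), ([310.0, 181.0, 18.0, 18.0], 0.49)]
box top [([289.0, 244.0, 21.0, 19.0], 0.76), ([244.0, 220.0, 24.0, 26.0], 0.52), ([366.0, 207.0, 18.0, 17.0], 0.47)]
{'time': 1.3, 'joint_positions': array([-1.336,  0.276,  1.505, -0.   ,  1.361, -0.121]), 'joint_vel': array([ 0.   ,  0.001, -0.   ,  0.   ,  0.001, -0.   ]), 'effort': array([  0.001, -40.446, -23.749,   0.071,   0.025,  -0.   ]), 'eef_pos': array([ 0.2  , -0.539,  0.214]), 'tcp_rot': array([0.   , 0.984, 0.177, 0.   ]), 'wrist_force': array([ 0.703,  0.151, -0.304]), 'torque': array([ 0.069, -0.009,  0.018]), 'gripper_force': 0.0, 'finger_gap': 0.09403088960118758}
```

View pics/side0.png

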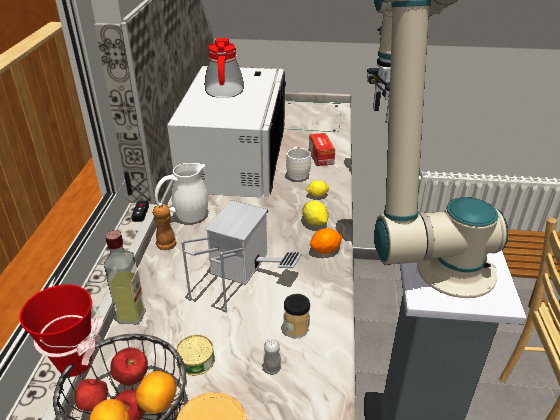

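View pics/top0.png

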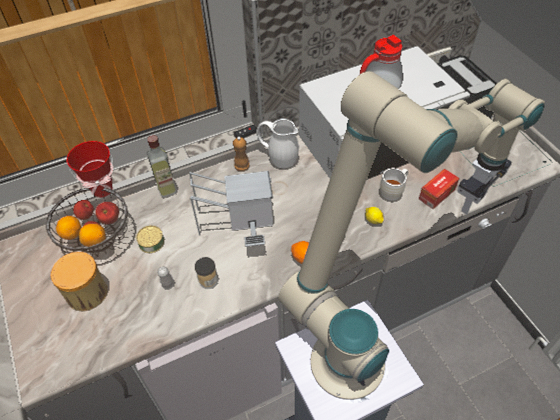

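The side view shows three candidates: an orange fruit at (325,240), a larger yellow lemon at (315,214) and a smaller yellow lemon at (317,188). The smaller yellow one fits the description. In the top view it should be the fruit at (375,216). I'll confirm that with a crop and measure the caddy's yaw.

```bash
python3 - <<'E'
from h import *
np.set_printoptions(precision=3,suppress=True)
C={n:env.camera(n) for n in("side","top")}
a=C["side"]["img"][165:265,180:350];b=C["top"]["img"][165:265,180:400]
a=cv2.resize(a,None,fx=4,fy=4,interpolation=3)[:, :680];b=cv2.resize(b,None,fx=3.6,fy=3.6,interpolation=3)
cv2.imwrite("pics/crA.png",a[:,:,::-1]);cv2.imwrite("pics/crB.png",b[:,:,::-1])
for n in C:
    hsv=cv2.cvtColor(C[n]["img"],cv2.COLOR_RGB2HSV)
    m=cv2.inRange(hsv,(22,140,100),(34,255,255))
    k,l,s,ce=cv2.connectedComponentsWithStats(m)
    for i in range(1,k):
        if s[i,4]>60:
            pts=np.argwhere(l==i)[:,::-1]
            W=np.array([atz(C[n],p,0.028)[:2] for p in pts]); cov=np.cov(W.T);w,v=np.linalg.eigh(cov)
            print(n,s[i],ce[i],"w",atz(C[n],ce[i],0.028),"4sd",4*np.sqrt(w),"yaw",np.degrees(np.arctan2(v[1,1],v[0,1])))
S,T=C["side"],C["top"]
for q,p1,p2 in [("caddy",(240.4,268.6),(251.2,216.4)),("cin",(238.2,262.1),(249.2,213.5)),("cend",(227.8,252),(224.7,200.1)),("cmid",(210.4,255.7),(206.3,196.4)),("pad",(288.8,258.4),(258.5,239.4)),("jar",(294.5,329.8),(208,281.1)),("mug",(294.6,170.5),(395,192.2)),("lemon?",(318.3,198.4),(373.1,219.7)),("lemonmid",(317.2,185.2),(374.3,216.4)),("tin",(198.3,361),(151.7,243.5))]:
    print(q,*tri(S,p1,T,p2))
E
```

```text
side [307 181  22  16 262] [317.584 188.198] w [ 0.403 -0.338  0.028] 4sd [0.07  0.098] yaw 84.39220384367262
side [303 201  25  24 496] [315.036 212.659] w [ 0.405 -0.198  0.028] 4sd [0.08  0.133] yaw 98.49104110747935
side [145 378  18  19 235] [153.6   386.953] w [0.723 0.481 0.028] 4sd [0.037 0.046] yaw 101.34095519989833
side [ 99 408  14  12 119] [105.546 414.849] w [0.802 0.557 0.028] 4sd [0.023 0.035] yaw 158.8424692804014
top [365 207  19  17 243] [373.901 214.831] w [ 0.403 -0.336  0.028] 4sd [0.061 0.075] yaw 167.60306818194644
caddy [ 0.61   0.033 -0.014] 0.009884902065286081
cin [0.612 0.038 0.01 ] 0.0013264423549988545
cend [0.623 0.114 0.112] 0.0037006460700927616
cmid [0.654 0.164 0.133] 0.007144858220798919
pad [0.465 0.065 0.06 ] 0.00042321557645583907
jar [ 0.433  0.261 -0.004] 0.002526829783509222
mug [ 0.485 -0.481 -0.003] 0.018200612640795116
lemon? [ 0.402 -0.337 -0.008] 0.010228382403782077
lemonmid [ 0.4   -0.335  0.035] 0.01465696651683587
tin [ 0.65   0.38  -0.001] 0.0014402340401046827
```

View pics/crA.png

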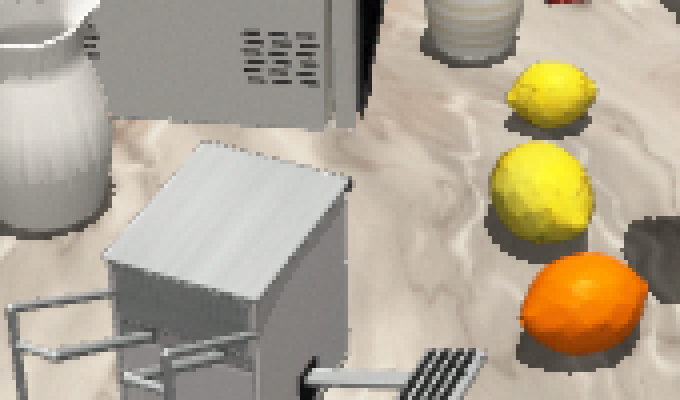

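View pics/crB.png

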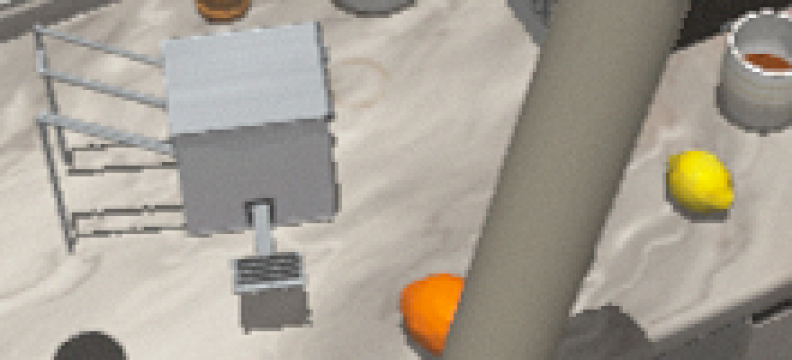

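The crops confirm it: the small yellow lemon is at side (317,188) and top (374,215), next to the mug. The larger lemon and the orange are the decoys. Next I'll fit the lemon's ellipsoid silhouette and the caddy's lid corners.

```bash
python3 - <<'E'
from h import *
from scipy.optimize import least_squares,minimize
np.set_printoptions(precision=4,suppress=True)
C={n:env.camera(n) for n in("side","top")}
S,T=C["side"],C["top"]
sd=[(x/4+180,y/4+165) for x,y in [(203,141),(352,180),(258,299),(104,256)]]
tp=[(x/3.6+180,y/3.6+165) for x,y in [(318,23),(331,115),(170,136),(163,40)]]
# order: (far-right),(near-right),(near-left),(far-left): +x,-y ; -x,-y ; -x,+y ; +x,+y
L=np.array([(57,-72),(-57,-72),(-57,73),(57,73)])/1000
pt=np.array([(-.155,0,.074)])
def W(p,q):
    c,s=np.cos(p[2]),np.sin(p[2]);return np.array([p[0]+c*q[0]-s*q[1],p[1]+s*q[0]+c*q[1],q[2]])
def f(p):
    r=[]
    for c,px in((S,sd),(T,tp)):
        for q,u in zip(L,px): r+=list(proj(c,W(p,(*q,.161)))-np.array(u)+.0)
    return np.array(r)
o=least_squares(f,(.61,.035,0.),loss="soft_l1");p=o.x;print("caddy",p,np.degrees(p[2]));print(f(p).reshape(-1,2))
for n,q in dict(cend=(0,.066,.098),cmid=(0,.130,.138),pad=(-.155,0,.074),gA=(-.053,.180,.198),gB=(.053,.18,.198)).items():
    w=W(p,q);print(n,w,"side",proj(S,w),"top",proj(T,w))
# lemon
u=np.random.default_rng(0).normal(size=(600,3));u/=np.linalg.norm(u,axis=1)[:,None];u*=[.039,.0275,.028]
M={}
for n,ce in(("side",(317,188)),("top",(374,215))):
    hsv=cv2.cvtColor(C[n]["img"],cv2.COLOR_RGB2HSV);m=cv2.inRange(hsv,(18,110,50),(36,255,255))
    k,l,s,c=cv2.connectedComponentsWithStats(m);i=l[ce[1],ce[0]];M[n]=(l==i)
    print(n,s[i])
def sil(n,p):
    pts=np.array([proj(C[n],W(p,(a,b,z+.028))) for a,b,z in u])
    h=cv2.convexHull(pts.astype(np.float32));im=np.zeros((420*8,560*8),np.uint8) if 0 else np.zeros((420,560),np.uint8)
    cv2.fillConvexPoly(im,np.round(h*16).astype(np.int32),255,cv2.LINE_AA,4);return im/255.
def cost(p): return sum(np.abs(sil(n,p)-M[n]).sum() for n in C)
best=[]
for d in range(0,180,15):
    r=minimize(cost,(.402,-.337,np.radians(d)),method="Nelder-Mead",options=dict(initial_simplex=np.array([(.402,-.337,np.radians(d)),(.408,-.337,np.radians(d)),(.402,-.331,np.radians(d)),(.402,-.337,np.radians(d+12))]),maxiter=40))
    best.append((round(r.fun,1),r.x[:2],round(np.degrees(r.x[2])%180,1)))
for b in sorted(best,key=lambda b:b[0])[:6]:print(b)
E
```

```text
caddy [ 0.6058  0.0344 -0.3094] -17.72939015768908
[[ 0.8383 -0.4868]
 [ 0.5193 -0.7643]
 [ 0.3832 -0.0326]
 [-0.2571 -0.3123]
 [-0.7184 -0.6075]
 [ 0.1183  0.0083]
 [-0.4509 -0.3289]
 [-1.2018 -0.2179]]
cend [0.6259 0.0973 0.098 ] side [227.6712 251.2839] top [229.3871 200.8851]
cmid [0.6454 0.1582 0.138 ] side [214.8478 254.1492] top [208.6688 195.5424]
pad [0.4581 0.0816 0.074 ] side [291.0697 258.6001] top [254.6076 240.3177]
gA [0.6101 0.222  0.198 ] side [222.4706 253.2306] top [191.1581 198.1643]
gB [0.7111 0.1897 0.198 ] side [183.7999 241.7938] top [189.9266 173.0683]
side [307 180  22  17 276]
top [365 207  19  17 258]
(np.float64(124.2), array([ 0.4027, -0.3361]), np.float64(175.0))
(np.float64(124.4), array([ 0.4028, -0.3364]), np.float64(174.0))
(np.float64(124.5), array([ 0.4025, -0.3363]), np.float64(174.5))
(np.float64(125.1), array([ 0.4035, -0.3366]), np.float64(34.6))
(np.float64(125.2), array([ 0.4031, -0.3374]), np.float64(40.1))
(np.float64(125.3), array([ 0.4031, -0.3369]), np.float64(40.1))
```

```bash
python3 - <<'E'
from h import *
np.set_printoptions(precision=4,suppress=True)
C={n:env.camera(n) for n in("side","top")}
S,T=C["side"],C["top"]
for c,k,a,b in((S,4,(508,97),(597,92)),(T,3.6,(672,160),(733,203))):
    A,B=[atz(c,(p[0]/k+180,p[1]/k+165),.028) for p in(a,b)];d=A-B;print(A,B,np.linalg.norm(d),np.degrees(np.arctan2(d[1],d[0]))%180)
o,v=ray(T,(374,215));print("scale mm/px",[1000*np.linalg.norm(np.array([.4,-.337,.03])-c["pose"][:3,3])/c["mtx"][0,0] for c in(S,T)],T["mtx"])
hs=[]
for n,x,y in(("side",292,165),("top",350,192)):
    I=C[n]["img"][y:y+46,x:x+50];hs.append(cv2.resize(I,None,fx=8,fy=8,interpolation=0))
cv2.imwrite("pics/lem.png",np.hstack(hs)[:,:,::-1])
u=np.random.default_rng(0).normal(size=(3000,3));u/=np.linalg.norm(u,axis=1)[:,None];u*=[.039,.0275,.028]
for d in range(0,180,15):
    t=np.radians(d);R=np.array([[np.cos(t),-np.sin(t),0],[np.sin(t),np.cos(t),0],[0,0,1]])
    out=[]
    for c in(S,T):
        q=np.array([proj(c,R@w+[.4027,-.3365,.028]) for w in u]);h=cv2.convexHull(q.astype(np.float32));m=cv2.moments(h)
        a=m["m00"];out+=[round(v,1) for v in(a,m["mu20"]/a,m["mu11"]/a,m["mu02"]/a)]
    print(d,out)
for n,ce in(("side",(317,188)),("top",(374,215))):
    hsv=cv2.cvtColor(C[n]["img"],cv2.COLOR_RGB2HSV);m=cv2.inRange(hsv,(18,90,30),(38,255,255))
    k,l,s,c=cv2.connectedComponentsWithStats(m);mm=cv2.moments((l==l[ce[1],ce[0]]).astype(np.uint8),True);a=mm["m00"];print("obs",n,[round(x,1) for x in(a,mm["mu20"]/a,mm["mu11"]/a,mm["mu02"]/a)])
E
```

```text
[ 0.4381 -0.3282  0.028 ] [ 0.3644 -0.3434  0.028 ] 0.0752629143492011 11.669310219098707
[ 0.4339 -0.3267  0.028 ] [ 0.3644 -0.3509  0.028 ] 0.07363288541897163 19.21831959527816
scale mm/px [np.float64(3.3604692430862553), np.float64(3.4521580945296155)] [[541.0855   0.     285.0682]
 [  0.     541.0855 206.2621]
 [  0.       0.       1.    ]]
0 [305.2, 34.0, 0.9, 17.4, 277.6, 21.3, 6.2, 24.7]
15 [301.9, 33.3, -1.5, 17.4, 285.6, 25.5, 7.1, 22.2]
30 [291.9, 30.4, -3.5, 18.1, 291.8, 29.6, 6.4, 19.6]
45 [277.6, 26.2, -4.5, 19.4, 294.9, 32.4, 4.0, 17.5]
60 [262.2, 21.9, -4.2, 20.7, 294.2, 33.3, 0.8, 16.5]
75 [250.1, 18.5, -2.7, 21.8, 289.7, 31.9, -2.5, 16.9]
90 [245.1, 17.0, -0.5, 22.4, 282.7, 28.7, -5.0, 18.5]
105 [249.2, 17.8, 1.9, 22.3, 274.8, 24.4, -6.0, 21.0]
120 [260.8, 20.6, 3.9, 21.6, 268.1, 20.4, -5.2, 23.7]
135 [275.9, 24.8, 4.9, 20.4, 264.6, 17.5, -2.8, 25.8]
150 [290.8, 29.2, 4.6, 19.1, 265.4, 16.7, 0.4, 26.8]
165 [301.2, 32.5, 3.1, 18.0, 270.2, 18.1, 3.7, 26.4]
obs side [285.0, 28.9, -1.2, 18.0]
obs top [260.0, 22.7, 5.0, 20.1]
```

View pics/lem.png

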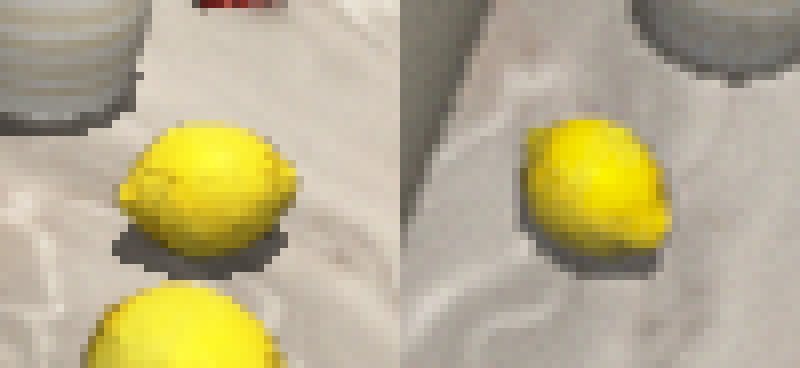

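The lemon's centre is about (0.402, -0.337), with its long axis at about 15°. The caddy's x axis is at -17.7°, and its fitted pose puts the chute posts and pedal pad where they appear in both pictures.

```bash
cat > d.py <<'E'
import sys
from h import *
from scipy.spatial.transform import Rotation as Ro
np.set_printoptions(precision=4,suppress=True)
CAD=(.6058,.0344,-.3094)
def cw(x,y,z):
    c,s=np.cos(CAD[2]),np.sin(CAD[2]);return np.array([CAD[0]+c*x-s*y,CAD[1]+s*x+c*y,z])
def delta(pos,yaw,base=None):
    "yaw: world angle (rad) of tool x, tool pointing down"
    s=env.sense() if base is None else base
    q=s["tcp_rot"];R=Ro.from_quat([q[1],q[2],q[3],q[0]])
    c,n=np.cos(yaw),np.sin(yaw);G=Ro.from_matrix(np.array([[c,n,0],[n,-c,0],[0,0,-1.]]))
    return R.inv().apply(np.asarray(pos)-s["eef_pos"]),(R.inv()*G).as_rotvec()
E
python3 - <<'E'
from d import *
y=np.radians(15)
print(env.sense()["time"])
for z in(.12,.017):print(*delta((.402,-.337,z),y))
E
```

```text
1.6
[ 0.2594 -0.1191  0.0935] [0.0001 0.     0.094 ]
[ 0.2595 -0.1191  0.1965] [0.0001 0.     0.094 ]
```

Emit:
move_arm:
  targets:
    - {"delta_pos": [0.259, -0.119, 0.05], "delta_rot": [0, 0, 0.094], "fingers": 0}
    - {"delta_pos": [0.259, -0.119, 0.05], "delta_rot": [0, 0, 0.094], "fingers": 0}
    - {"delta_pos": [0.259, -0.119, 0.05], "delta_rot": [0, 0, 0.094], "fingers": 0}
    - {"delta_pos": [0.259, -0.119, 0.05], "delta_rot": [0, 0, 0.094], "fingers": 0}
    - {"delta_pos": [0.259, -0.119, 0.05], "delta_rot": [0, 0, 0.094], "fingers": 0}
    - {"delta_pos": [0.259, -0.119, 0.05], "delta_rot": [0, 0, 0.094], "fingers": 0}
    - {"delta_pos": [0.259, -0.119, 0.08], "delta_rot": [0, 0, 0.094], "fingers": 0}
    - {"delta_pos": [0.259, -0.119, 0.094], "delta_rot": [0, 0, 0.094], "fingers": 0}
    - {"delta_pos": [0.259, -0.119, 0.094], "delta_rot": [0, 0, 0.094], "fingers": 0}
    - {"delta_pos": [0.259, -0.119, 0.094], "delta_rot": [0, 0, 0.094], "fingers": 0}

```text
time: 2.6
eef_pos: [0.4018, -0.3375, 0.1197]
tcp_rot: [0.0, 0.991, 0.13, 0.0]
wrist_force: [0.1, -0.1, 1.0]
finger_gap: 0.0942
gripper_force: 0.0
```

```bash
python3 - <<'E'
from d import *
c=env.camera("side");I=cv2.resize(c["img"][130:230,240:400],None,fx=5,fy=5,interpolation=3);cv2.imwrite("pics/pre.png",I[:,:,::-1])
s=env.sense();print(s["time"],s["eef_pos"],s["tcp_rot"],s["joint_positions"],*delta((.402,-.337,.017),np.radians(15)))
E
```

```text
2.65 [ 0.402  -0.338   0.1203] [0.0007 0.9915 0.1303 0.0004] [-0.8316  0.2722  1.7577 -0.      1.1102  0.4779] [ 0.0002 -0.0011  0.1033] [ 0.0014 -0.0007 -0.0004]
```

View pics/pre.png

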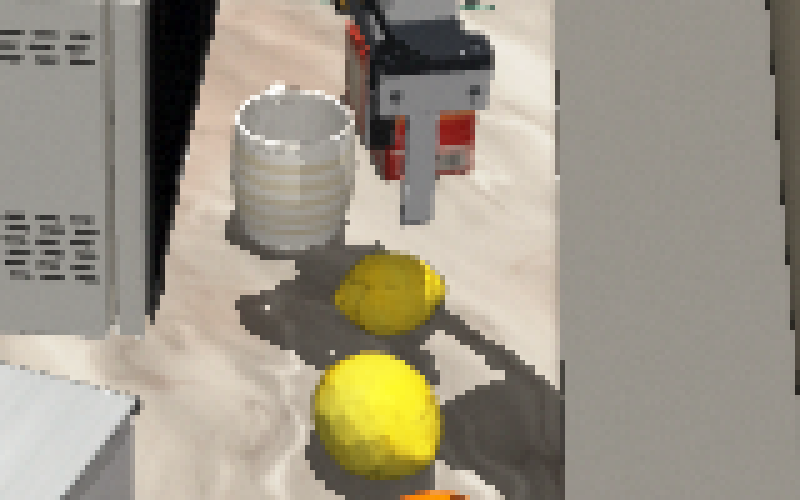

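The open gripper is above the small lemon at crop (390,293), clear of the mug and the larger lemon. I'll go down and grip.

Emit:
move_arm:
  targets:
    - {"delta_pos": [0, -0.001, 0.05], "fingers": 0}
    - {"delta_pos": [0, -0.001, 0.08], "fingers": 0}
    - {"delta_pos": [0, -0.001, 0.103], "fingers": 0}
    - {"delta_pos": [0, -0.001, 0.103], "fingers": 0}
    - {"delta_pos": [0, -0.001, 0.103], "fingers": 0.6}
    - {"delta_pos": [0, -0.001, 0.103], "fingers": 0.6}
    - {"delta_pos": [0, -0.001, 0.103], "fingers": 0.6}
    - {"delta_pos": [0, -0.001, 0.103], "fingers": 0.6}
    - {"delta_pos": [0, -0.001, 0.103], "fingers": 0.6}
    - {"delta_pos": [0, -0.001, 0.103], "fingers": 0.6}
  newtons: 12

```text
schema error: expected keys delta_pos, delta_rot, fingers
```

Emit:
move_arm:
  targets:
    - {"delta_pos": [0, -0.001, 0.05], "delta_rot": [0, 0, 0], "fingers": 0}
    - {"delta_pos": [0, -0.001, 0.08], "delta_rot": [0, 0, 0], "fingers": 0}
    - {"delta_pos": [0, -0.001, 0.103], "delta_rot": [0, 0, 0], "fingers": 0}
    - {"delta_pos": [0, -0.001, 0.103], "delta_rot": [0, 0, 0], "fingers": 0}
    - {"delta_pos": [0, -0.001, 0.103], "delta_rot": [0, 0, 0], "fingers": 0.6}
    - {"delta_pos": [0, -0.001, 0.103], "delta_rot": [0, 0, 0], "fingers": 0.6}
    - {"delta_pos": [0, -0.001, 0.103], "delta_rot": [0, 0, 0], "fingers": 0.6}
    - {"delta_pos": [0, -0.001, 0.103], "delta_rot": [0, 0, 0], "fingers": 0.6}
    - {"delta_pos": [0, -0.001, 0.103], "delta_rot": [0, 0, 0], "fingers": 0.6}
    - {"delta_pos": [0, -0.001, 0.103], "delta_rot": [0, 0, 0], "fingers": 0.6}
  newtons: 12

```text
time: 3.65
eef_pos: [0.4016, -0.3365, 0.0171]
tcp_rot: [0.0, 0.991, 0.131, 0.0]
wrist_force: [-0.5, -0.8, 3.8]
finger_gap: 0.0538
gripper_force: 12.0
```

Emit:
move_arm:
  targets:
    - {"delta_pos": [0, 0, -0.05], "delta_rot": [0, 0, 0], "fingers": 0.6}
    - {"delta_pos": [0, 0, -0.1], "delta_rot": [0, 0, 0], "fingers": 0.6}
    - {"delta_pos": [0, 0, -0.15], "delta_rot": [0, 0, 0], "fingers": 0.6}
    - {"delta_pos": [0, 0, -0.2], "delta_rot": [0, 0, 0], "fingers": 0.6}
    - {"delta_pos": [0, 0, -0.25], "delta_rot": [0, 0, 0], "fingers": 0.6}
    - {"delta_pos": [0, 0, -0.28], "delta_rot": [0, 0, 0], "fingers": 0.6}
    - {"delta_pos": [0, 0, -0.3], "delta_rot": [0, 0, 0], "fingers": 0.6}
    - {"delta_pos": [0, 0, -0.3], "delta_rot": [0, 0, 0], "fingers": 0.6}
    - {"delta_pos": [0, 0, -0.3], "delta_rot": [0, 0, 0], "fingers": 0.6}

```text
time: 4.55
eef_pos: [0.401, -0.3359, 0.3156]
tcp_rot: [-0.0, 0.991, 0.131, -0.0]
wrist_force: [-0.2, 0.1, -1.3]
finger_gap: 0.0537
gripper_force: 12.0
```

```bash
python3 - <<'E'
from d import *
s=env.sense();print(s["time"],s["eef_pos"],s["finger_gap"],s["wrist_force"],s["joint_positions"])
print(*delta(cw(0,.128,.317),CAD[2]), cw(0,.128,.317))
E
```

```text
4.55 [ 0.401  -0.3359  0.3156] 0.053687021703617326 [-0.2212  0.104  -1.3413] [-0.8302  0.1561  1.4159 -0.0001  1.5707  0.4787]
[ 0.3628 -0.4124 -0.0012] [-0.0007  0.0008  0.5713] [0.6448 0.1563 0.317 ]
```

Emit:
move_arm:
  targets:
    - {"delta_pos": [0.03, -0.034, 0], "delta_rot": [0, 0, 0.05], "fingers": 0.6}
    - {"delta_pos": [0.06, -0.068, 0], "delta_rot": [0, 0, 0.1], "fingers": 0.6}
    - {"delta_pos": [0.09, -0.102, 0], "delta_rot": [0, 0, 0.15], "fingers": 0.6}
    - {"delta_pos": [0.12, -0.136, 0], "delta_rot": [0, 0, 0.2], "fingers": 0.6}
    - {"delta_pos": [0.15, -0.17, 0], "delta_rot": [0, 0, 0.25], "fingers": 0.6}
    - {"delta_pos": [0.18, -0.205, 0], "delta_rot": [0, 0, 0.3], "fingers": 0.6}
    - {"delta_pos": [0.21, -0.239, 0], "delta_rot": [0, 0, 0.35], "fingers": 0.6}
    - {"delta_pos": [0.24, -0.273, 0], "delta_rot": [0, 0, 0.4], "fingers": 0.6}
    - {"delta_pos": [0.26, -0.296, 0], "delta_rot": [0, 0, 0.43], "fingers": 0.6}
    - {"delta_pos": [0.28, -0.318, 0], "delta_rot": [0, 0, 0.46], "fingers": 0.6}

```text
time: 5.55
eef_pos: [0.589, 0.0453, 0.3135]
tcp_rot: [0.0, 0.995, -0.099, -0.003]
wrist_force: [0.3, 0.3, -0.7]
finger_gap: 0.0541
gripper_force: 12.0
```

```bash
python3 - <<'E'
from d import *
s=env.sense();print(s["time"],s["eef_pos"],s["finger_gap"],s["wrist_force"],s["joint_positions"])
print(*delta(cw(0,.128,.26),CAD[2]))
E
```

```text
5.55 [0.589  0.0453 0.3135] 0.054124853580868375 [ 0.3156  0.3364 -0.7335] [-0.0409  0.2666  1.2758 -0.0001  1.6043  1.7281]
[ 0.0331 -0.1199  0.0532] [0.0012 0.0049 0.1112]
```

Emit:
move_arm:
  targets:
    - {"delta_pos": [0.01, -0.036, 0.0], "delta_rot": [0, 0, 0.04], "fingers": 0.6}
    - {"delta_pos": [0.02, -0.072, 0.0], "delta_rot": [0, 0, 0.08], "fingers": 0.6}
    - {"delta_pos": [0.03, -0.108, 0.01], "delta_rot": [0, 0.003, 0.11], "fingers": 0.6}
    - {"delta_pos": [0.033, -0.12, 0.03], "delta_rot": [0, 0.003, 0.11], "fingers": 0.6}
    - {"delta_pos": [0.033, -0.12, 0.053], "delta_rot": [0, 0.003, 0.11], "fingers": 0.6}
    - {"delta_pos": [0.033, -0.12, 0.053], "delta_rot": [0, 0.003, 0.11], "fingers": 0.6}
    - {"delta_pos": [0.033, -0.12, 0.053], "delta_rot": [0, 0.003, 0.11], "fingers": 0.6}

```text
time: 6.25
eef_pos: [0.6447, 0.1543, 0.2616]
tcp_rot: [0.001, 0.988, -0.154, -0.0]
wrist_force: [1.0, 0.0, -0.5]
finger_gap: 0.0538
gripper_force: 12.0
```

```bash
python3 - <<'E'
from d import *
s=env.sense();print(s["time"],s["eef_pos"],s["wrist_force"],s["joint_positions"])
print(*delta(cw(0,.130,.156),CAD[2]))
C={n:env.camera(n) for n in("side","top")}
a=cv2.resize(C["side"]["img"][160:310,170:300],(520,600),interpolation=3);b=cv2.resize(C["top"]["img"][120:250,180:250],(280,520),interpolation=3)
im=np.zeros((600,800,3),np.uint8);im[:,:520]=a;im[:520,520:]=b;cv2.imwrite("pics/pl.png",im[:,:,::-1])
E
```

```text
6.25 [0.6447 0.1543 0.2616] [ 0.9529  0.019  -0.5335] [ 0.1308  0.3926  1.2122 -0.0014  1.538   2.0099]
[-0.0005 -0.0042  0.1056] [0.0017 0.0005 0.0011]
```

View pics/pl.png

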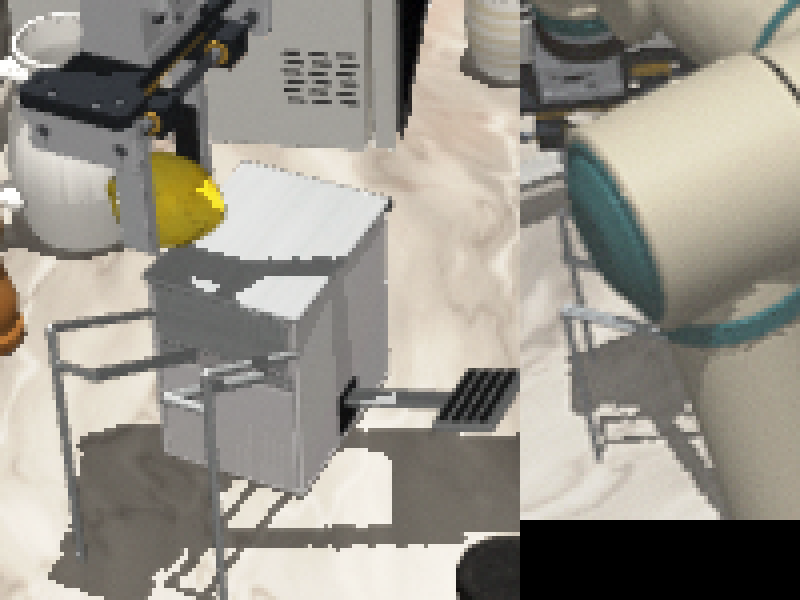

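The lemon is held centred and crosswise above the chute, at crop (167,200). The rails have no crossbar between them, so I'll lower it.

Emit:
move_arm:
  targets:
    - {"delta_pos": [0, -0.004, 0.04], "delta_rot": [0, 0, 0], "fingers": 0.6}
    - {"delta_pos": [0, -0.004, 0.07], "delta_rot": [0, 0, 0], "fingers": 0.6}
    - {"delta_pos": [0, -0.004, 0.09], "delta_rot": [0, 0, 0], "fingers": 0.6}
    - {"delta_pos": [0, -0.004, 0.1], "delta_rot": [0, 0, 0], "fingers": 0.6}
    - {"delta_pos": [0, -0.004, 0.104], "delta_rot": [0, 0, 0], "fingers": 0.6}
    - {"delta_pos": [0, -0.004, 0.106], "delta_rot": [0, 0, 0], "fingers": 0.6}
    - {"delta_pos": [0, -0.004, 0.106], "delta_rot": [0, 0, 0], "fingers": 0.6}

```text
time: 7.05
eef_pos: [0.6478, 0.1582, 0.1588]
tcp_rot: [-0.0, 0.988, -0.154, 0.003]
wrist_force: [-0.2, -0.8, -1.5]
finger_gap: 0.0537
gripper_force: 12.0
```

Emit:
move_arm:
  targets:
    - {"delta_pos": [0, 0, 0.002], "delta_rot": [0, 0, 0], "fingers": 0.6}
    - {"delta_pos": [0, 0, 0.003], "delta_rot": [0, 0, 0], "fingers": 0.6}
    - {"delta_pos": [0, 0, 0.003], "delta_rot": [0, 0, 0], "fingers": 0.6}

```text
time: 7.35
eef_pos: [0.6481, 0.1581, 0.1555]
tcp_rot: [-0.0, 0.988, -0.154, 0.003]
wrist_force: [0.9, -1.1, 1.1]
finger_gap: 0.0535
gripper_force: 12.0
```

```bash
python3 - <<'E'
from d import *
s=env.sense();print(s["time"],s["eef_pos"],s["wrist_force"],s["torque"])
print(*delta(cw(0,.130,.152),CAD[2]))
E
```

```text
7.35 [0.6481 0.1581 0.1555] [ 0.9088 -1.084   1.0801] [-0.0519 -0.1982 -0.0522]
[-0.0027  0.0007  0.0035] [-0.0009 -0.0059  0.0012]
```

Emit:
move_arm:
  targets:
    - {"delta_pos": [-0.002, 0.001, 0.001], "delta_rot": [0, 0, 0], "fingers": 0.6}
    - {"delta_pos": [-0.002, 0.001, 0.002], "delta_rot": [0, 0, 0], "fingers": 0.6}
    - {"delta_pos": [-0.002, 0.001, 0.002], "delta_rot": [0, 0, 0], "fingers": 0.6}

```text
time: 7.65
eef_pos: [0.6478, 0.1576, 0.1545]
tcp_rot: [-0.0, 0.988, -0.154, 0.005]
wrist_force: [3.5, -1.6, 6.0]
finger_gap: 0.0539
gripper_force: 12.0
```

Emit:
move_arm:
  targets:
    - {"delta_pos": [0, 0, 0], "delta_rot": [0, 0, 0], "fingers": 0.32}
    - {"delta_pos": [0, 0, 0], "delta_rot": [0, 0, 0], "fingers": 0.32}
    - {"delta_pos": [0, 0, 0], "delta_rot": [0, 0, 0], "fingers": 0.32}
    - {"delta_pos": [0, 0, 0], "delta_rot": [0, 0, 0], "fingers": 0.32}

```text
time: 8.05
eef_pos: [0.6437, 0.1579, 0.1516]
tcp_rot: [0.001, 0.988, -0.153, 0.0]
wrist_force: [0.3, -0.5, 0.8]
finger_gap: 0.0635
gripper_force: 0.2
```

Emit:
move_arm:
  targets:
    - {"delta_pos": [0, 0, -0.01], "delta_rot": [0, 0, 0], "fingers": 0.32}
    - {"delta_pos": [0, 0, -0.02], "delta_rot": [0, 0, 0], "fingers": 0.32}
    - {"delta_pos": [0, 0, -0.03], "delta_rot": [0, 0, 0], "fingers": 0.32}
    - {"delta_pos": [0, 0, -0.04], "delta_rot": [0, 0, 0], "fingers": 0.32}
    - {"delta_pos": [0, 0, -0.06], "delta_rot": [0, 0, 0], "fingers": 0.32}
    - {"delta_pos": [0, 0, -0.09], "delta_rot": [0, 0, 0], "fingers": 0.32}
    - {"delta_pos": [0, 0, -0.13], "delta_rot": [0, 0, 0], "fingers": 0.32}
    - {"delta_pos": [0, 0, -0.16], "delta_rot": [0, 0, 0], "fingers": 0.32}
    - {"delta_pos": [0, 0, -0.16], "delta_rot": [0, 0, 0], "fingers": 0.32}

```text
time: 8.95
eef_pos: [0.6465, 0.1584, 0.319]
tcp_rot: [-0.001, 0.988, -0.153, 0.007]
wrist_force: [-0.1, -0.1, 1.0]
finger_gap: 0.064
gripper_force: 0.0
```

```bash
python3 - <<'E'
from d import *
C={n:env.camera(n) for n in("side","top")}
a=cv2.resize(C["side"]["img"][160:310,170:300],(520,600),interpolation=3);b=cv2.resize(C["top"]["img"][120:250,180:250],(280,520),interpolation=3)
im=np.zeros((600,800,3),np.uint8);im[:,:520]=a;im[:520,520:]=b;cv2.imwrite("pics/pl2.png",im[:,:,::-1])
s=env.sense();print(s["time"],s["eef_pos"],s["joint_positions"])
for n,w in dict(rest=cw(0,.1,.145)).items(): print(proj(C["side"],w))
print(delta(cw(-.157,0,.32),CAD[2]))
print(cw(-.157,0,.075),cw(-.165,0,.03))
E
```

```text
9.05 [0.6445 0.1581 0.3135] [ 0.1364  0.3799  1.109  -0.0011  1.6478  2.0153]
[220.3844 245.0564]
(array([-0.1564,  0.1294, -0.0074]), array([-0.0011, -0.0049,  0.0013]))
[0.4563 0.0822 0.075 ] [0.4486 0.0846 0.03  ]
```

View pics/pl2.png

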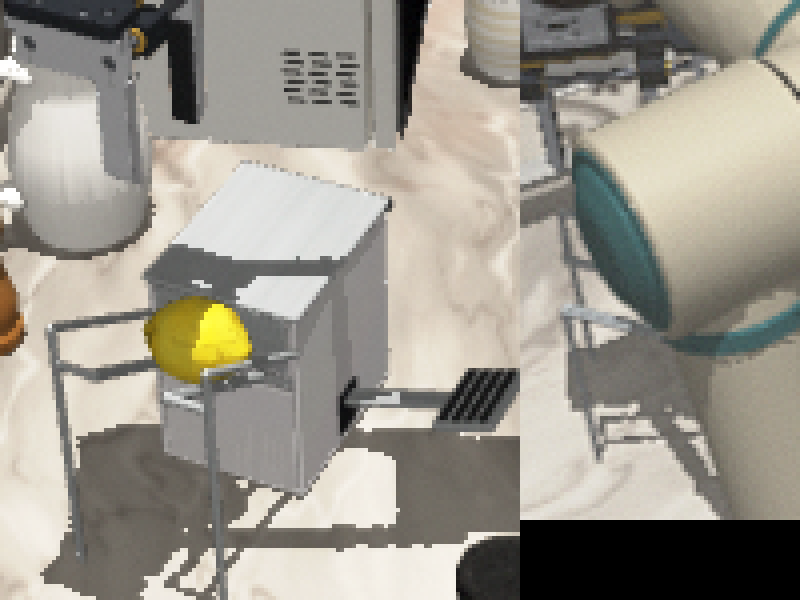

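The lemon rests crosswise against the shut lid at crop (200,340), as predicted. Next is the pedal, with the fingers closed.

Emit:
move_arm:
  targets:
    - {"delta_pos": [-0.03, 0.025, 0], "delta_rot": [0, 0, 0], "fingers": 1}
    - {"delta_pos": [-0.06, 0.05, 0], "delta_rot": [0, 0, 0], "fingers": 1}
    - {"delta_pos": [-0.09, 0.075, 0], "delta_rot": [0, 0, 0], "fingers": 1}
    - {"delta_pos": [-0.12, 0.1, 0], "delta_rot": [0, 0, 0], "fingers": 1}
    - {"delta_pos": [-0.145, 0.12, 0], "delta_rot": [0, 0, 0], "fingers": 1}
    - {"delta_pos": [-0.156, 0.129, 0.02], "delta_rot": [0, 0, 0], "fingers": 1}
    - {"delta_pos": [-0.156, 0.129, 0.06], "delta_rot": [0, 0, 0], "fingers": 1}
    - {"delta_pos": [-0.156, 0.129, 0.1], "delta_rot": [0, 0, 0], "fingers": 1}
    - {"delta_pos": [-0.156, 0.129, 0.13], "delta_rot": [0, 0, 0], "fingers": 1}
    - {"delta_pos": [-0.156, 0.129, 0.13], "delta_rot": [0, 0, 0], "fingers": 1}

```text
time: 10.05
eef_pos: [0.4521, 0.0821, 0.1769]
tcp_rot: [0.001, 0.988, -0.154, -0.005]
wrist_force: [-0.6, -0.0, 0.0]
finger_gap: 0.0005
gripper_force: 0.0
```

```bash
python3 - <<'E'
from d import *
s=env.sense();print(s["time"],s["eef_pos"],s["finger_gap"],s["joint_positions"],s["wrist_force"])
print(delta(cw(-.155,0,.09),CAD[2]))
E
```

```text
10.05 [0.4521 0.0821 0.1769] 0.0005419186136211365 [ 0.0288  0.1327  1.7897 -0.0009  1.2286  1.9083] [-0.5804 -0.0421  0.0105]
(array([ 0.0067, -0.0017,  0.0868]), array([0.004 , 0.0086, 0.001 ]))
```

Emit:
move_arm:
  targets:
    - {"delta_pos": [0.004, -0.001, 0.04], "delta_rot": [0, 0.004, 0], "fingers": 1}
    - {"delta_pos": [0.004, -0.001, 0.07], "delta_rot": [0, 0.004, 0], "fingers": 1}
    - {"delta_pos": [0.004, -0.001, 0.084], "delta_rot": [0, 0.004, 0], "fingers": 1}
    - {"delta_pos": [0.004, -0.001, 0.084], "delta_rot": [0, 0.004, 0], "fingers": 1}
    - {"delta_pos": [0.004, -0.001, 0.084], "delta_rot": [0, 0.004, 0], "fingers": 1}

```text
time: 10.55
eef_pos: [0.4621, 0.082, 0.0988]
tcp_rot: [0.0, 0.988, -0.153, 0.004]
wrist_force: [0.8, -0.0, -0.4]
finger_gap: 0.0005
gripper_force: 0.0
```

```bash
python3 - <<'E'
from d import *
s=env.sense();print(s["time"],s["eef_pos"],s["wrist_force"])
print(delta(cw(-.155,0,.085),CAD[2]),delta(cw(-.163,0,.04),CAD[2]))
C={n:env.camera(n) for n in("side","top")}
a=cv2.resize(C["side"]["img"][190:300,200:330],(709,600),interpolation=3)
cv2.imwrite("pics/ped.png",a[:,:,::-1])
E
```

```text
10.55 [0.4621 0.082  0.0988] [ 0.794  -0.0341 -0.3716]
(array([-0.0037,  0.0016,  0.0138]), array([-0.0004, -0.008 ,  0.0012])) (array([-0.0121,  0.0016,  0.0587]), array([-0.0004, -0.008 ,  0.0012]))
```

View pics/ped.png

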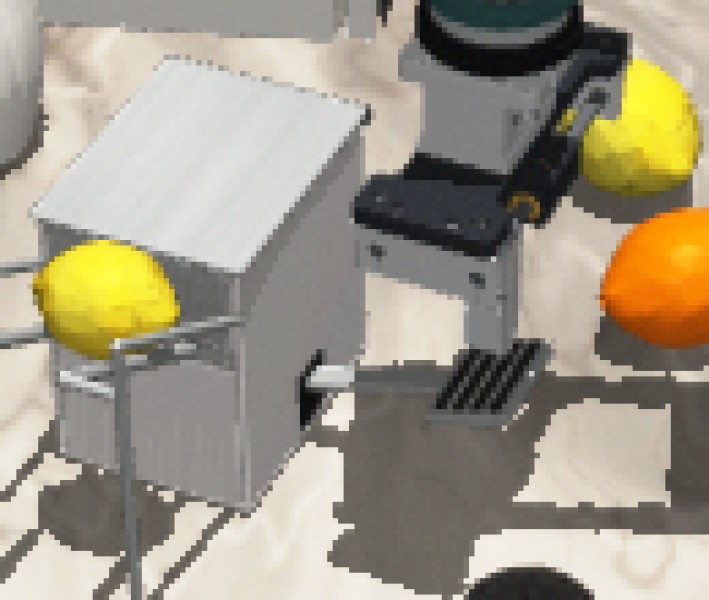

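The fingertips are over the pad at crop (490,380), and the lemon is still waiting against the lid. I'll press now.

Emit:
move_arm:
  targets:
    - {"delta_pos": [-0.002, 0.001, 0.01], "delta_rot": [0, -0.004, 0], "fingers": 1}
    - {"delta_pos": [-0.003, 0.001, 0.016], "delta_rot": [0, -0.004, 0], "fingers": 1}
    - {"delta_pos": [-0.004, 0.001, 0.021], "delta_rot": [0, -0.004, 0], "fingers": 1}
    - {"delta_pos": [-0.005, 0.001, 0.026], "delta_rot": [0, -0.004, 0], "fingers": 1}
    - {"delta_pos": [-0.006, 0.001, 0.031], "delta_rot": [0, -0.004, 0], "fingers": 1}
    - {"delta_pos": [-0.007, 0.001, 0.036], "delta_rot": [0, -0.004, 0], "fingers": 1}
    - {"delta_pos": [-0.008, 0.001, 0.041], "delta_rot": [0, -0.004, 0], "fingers": 1}
    - {"delta_pos": [-0.009, 0.001, 0.046], "delta_rot": [0, -0.004, 0], "fingers": 1}
    - {"delta_pos": [-0.01, 0.001, 0.051], "delta_rot": [0, -0.004, 0], "fingers": 1}
    - {"delta_pos": [-0.011, 0.001, 0.055], "delta_rot": [0, -0.004, 0], "fingers": 1}

```text
time: 11.65
eef_pos: [0.4516, 0.0844, 0.0431]
tcp_rot: [-0.0, 0.988, -0.154, 0.002]
wrist_force: [0.6, 0.6, 6.3]
finger_gap: 0.0004
gripper_force: 3.2
```

Emit:
move_arm:
  targets:
    - {"delta_pos": [0, 0, 0], "delta_rot": [0, 0, 0], "fingers": 1}
    - {"delta_pos": [0, 0, 0], "delta_rot": [0, 0, 0], "fingers": 1}
    - {"delta_pos": [0, 0, 0], "delta_rot": [0, 0, 0], "fingers": 1}
    - {"delta_pos": [0, 0, 0], "delta_rot": [0, 0, 0], "fingers": 1}
    - {"delta_pos": [0, 0, 0], "delta_rot": [0, 0, 0], "fingers": 1}

```text
time: 12.15
eef_pos: [0.4517, 0.0844, 0.0434]
tcp_rot: [-0.0, 0.988, -0.154, 0.002]
wrist_force: [-0.4, 0.4, 6.0]
finger_gap: 0.0003
gripper_force: 3.2
```

```bash
python3 - <<'E'
from d import *
s=env.sense();print(s["time"],s["eef_pos"],s["wrist_force"])
C={n:env.camera(n) for n in("side","top")}
a=cv2.resize(C["side"]["img"][170:300,190:310],(554,600),interpolation=3);cv2.imwrite("pics/open.png",a[:,:,::-1])
for n in C:
    hsv=cv2.cvtColor(C[n]["img"],cv2.COLOR_RGB2HSV);m=cv2.inRange(hsv,(20,120,40),(36,255,255));k,l,st,c=cv2.connectedComponentsWithStats(m)
    print(n,[(st[i].tolist()) for i in range(1,k) if st[i,4]>15])
E
```

```text
12.15 [0.4517 0.0844 0.0434] [-0.4099  0.374   5.9641]
side [[309, 201, 20, 25, 304], [322, 232, 11, 7, 48], [226, 234, 20, 17, 212], [236, 250, 7, 4, 17], [129, 273, 5, 7, 20], [120, 294, 8, 6, 31], [117, 305, 15, 7, 55], [543, 312, 8, 13, 22], [120, 315, 12, 4, 20], [177, 336, 15, 12, 23], [185, 355, 27, 11, 45], [142, 373, 26, 32, 536], [186, 372, 17, 3, 31], [177, 393, 69, 27, 1373], [93, 401, 26, 19, 386]]
top [[58, 217, 15, 16, 140], [323, 217, 23, 25, 460], [80, 225, 20, 12, 168]]
```

Emit:
move_arm:
  targets:
    - {"delta_pos": [0, 0, 0.002], "delta_rot": [0, 0, 0], "fingers": 1}
    - {"delta_pos": [0, 0, 0.003], "delta_rot": [0, 0, 0], "fingers": 1}
    - {"delta_pos": [0, 0, 0.003], "delta_rot": [0, 0, 0], "fingers": 1}
    - {"delta_pos": [0, 0, 0.003], "delta_rot": [0, 0, 0], "fingers": 1}
    - {"delta_pos": [0, 0, 0.003], "delta_rot": [0, 0, 0], "fingers": 1}
    - {"delta_pos": [0, 0, 0.003], "delta_rot": [0, 0, 0], "fingers": 1}
    - {"delta_pos": [0, 0, 0.003], "delta_rot": [0, 0, 0], "fingers": 1}

```text
time: 12.95
eef_pos: [0.4515, 0.0844, 0.0404]
tcp_rot: [-0.0, 0.988, -0.154, 0.002]
wrist_force: [-1.0, 1.2, 5.9]
finger_gap: 0.0005
gripper_force: 3.3
```

```bash
python3 - <<'E'
from d import *
s=env.sense();print(s["time"],s["eef_pos"],s["wrist_force"])
c=env.camera("side")
a=cv2.resize(c["img"][170:300,190:310],(554,600),interpolation=3);cv2.imwrite("pics/open2.png",a[:,:,::-1])
hsv=cv2.cvtColor(c["img"],cv2.COLOR_RGB2HSV);m=cv2.inRange(hsv,(20,120,40),(36,255,255));k,l,st,ce=cv2.connectedComponentsWithStats(m)
print([(st[i].tolist()) for i in range(1,k) if st[i,4]>15][:4])
for z in (.036,.06,.12):print(z,proj(c,cw(0,.035,z)),proj(c,cw(0,-.03,z)))
E
```

```text
12.95 [0.4515 0.0844 0.0404] [-0.9748  1.2329  5.8692]
[[309, 201, 20, 25, 307], [322, 232, 11, 7, 47], [226, 234, 20, 17, 211], [236, 250, 7, 4, 17]]
0.036 [234.173 261.843] [244.6814 248.0271]
0.06 [233.7531 255.2233] [244.373  241.4897]
0.12 [232.6671 238.1017] [243.5762 224.5996]
```

View pics/open2.png

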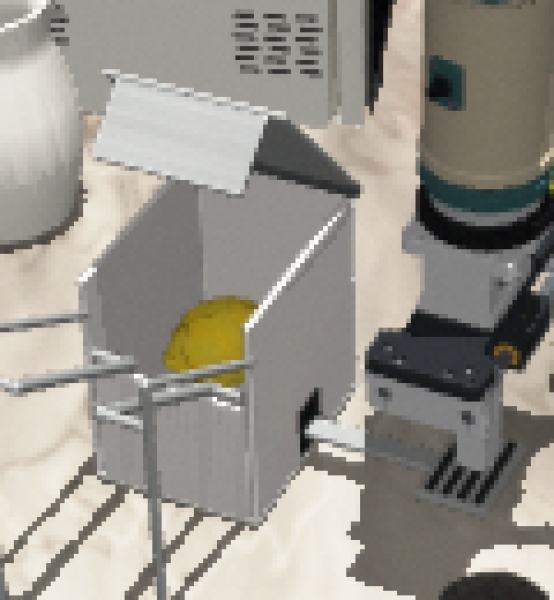

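The lemon lies still on the caddy floor at crop (210,340) with the lid fully raised. I'll ease the pedal up slowly.

Emit:
move_arm:
  targets:
    - {"delta_pos": [0, 0, -0.002], "delta_rot": [0, 0, 0], "fingers": 1}
    - {"delta_pos": [0.001, 0, -0.004], "delta_rot": [0, 0, 0], "fingers": 1}
    - {"delta_pos": [0.001, 0, -0.006], "delta_rot": [0, 0, 0], "fingers": 1}
    - {"delta_pos": [0.002, 0, -0.008], "delta_rot": [0, 0, 0], "fingers": 1}
    - {"delta_pos": [0.002, 0, -0.01], "delta_rot": [0, 0, 0], "fingers": 1}
    - {"delta_pos": [0.003, 0, -0.012], "delta_rot": [0, 0, 0], "fingers": 1}
    - {"delta_pos": [0.003, 0, -0.014], "delta_rot": [0, 0, 0], "fingers": 1}
    - {"delta_pos": [0.004, 0, -0.016], "delta_rot": [0, 0, 0], "fingers": 1}
    - {"delta_pos": [0.004, 0, -0.018], "delta_rot": [0, 0, 0], "fingers": 1}
    - {"delta_pos": [0.005, 0, -0.02], "delta_rot": [0, 0, 0], "fingers": 1}

```text
time: 14.0
eef_pos: [0.454, 0.0834, 0.0599]
tcp_rot: [-0.0, 0.988, -0.154, -0.0]
wrist_force: [-2.8, 1.8, 5.6]
finger_gap: 0.0001
gripper_force: 2.6
```

Emit:
move_arm:
  targets:
    - {"delta_pos": [0, 0, -0.002], "delta_rot": [0, 0, 0], "fingers": 1}
    - {"delta_pos": [0.001, 0, -0.004], "delta_rot": [0, 0, 0], "fingers": 1}
    - {"delta_pos": [0.001, 0, -0.006], "delta_rot": [0, 0, 0], "fingers": 1}
    - {"delta_pos": [0.002, 0, -0.008], "delta_rot": [0, 0, 0], "fingers": 1}
    - {"delta_pos": [0.002, 0, -0.01], "delta_rot": [0, 0, 0], "fingers": 1}
    - {"delta_pos": [0.003, 0, -0.012], "delta_rot": [0, 0, 0], "fingers": 1}
    - {"delta_pos": [0.003, 0, -0.014], "delta_rot": [0, 0, 0], "fingers": 1}
    - {"delta_pos": [0.003, 0, -0.016], "delta_rot": [0, 0, 0], "fingers": 1}
    - {"delta_pos": [0.003, 0, -0.018], "delta_rot": [0, 0, 0], "fingers": 1}
    - {"delta_pos": [0.003, 0, -0.02], "delta_rot": [0, 0, 0], "fingers": 1}

```text
time: 15.0
eef_pos: [0.4596, 0.0815, 0.0803]
tcp_rot: [0.0, 0.988, -0.153, 0.003]
wrist_force: [1.7, -1.5, 3.3]
finger_gap: 0.0006
gripper_force: 1.7
```

Emit:
move_arm:
  targets:
    - {"delta_pos": [0, 0, -0.001], "delta_rot": [0, 0, 0], "fingers": 1}
    - {"delta_pos": [0, 0, -0.002], "delta_rot": [0, 0, 0], "fingers": 1}
    - {"delta_pos": [0, 0, -0.003], "delta_rot": [0, 0, 0], "fingers": 1}
    - {"delta_pos": [0, 0, -0.004], "delta_rot": [0, 0, 0], "fingers": 1}
    - {"delta_pos": [0, 0, -0.005], "delta_rot": [0, 0, 0], "fingers": 1}
    - {"delta_pos": [0, 0, -0.006], "delta_rot": [0, 0, 0], "fingers": 1}
    - {"delta_pos": [0, 0, -0.007], "delta_rot": [0, 0, 0], "fingers": 1}
    - {"delta_pos": [0, 0, -0.008], "delta_rot": [0, 0, 0], "fingers": 1}
    - {"delta_pos": [0, 0, -0.01], "delta_rot": [0, 0, 0], "fingers": 1}
    - {"delta_pos": [0, 0, -0.012], "delta_rot": [0, 0, 0], "fingers": 1}

```text
time: 16.0
eef_pos: [0.4577, 0.0819, 0.0918]
tcp_rot: [0.0, 0.988, -0.153, 0.001]
wrist_force: [0.5, -0.2, -0.3]
finger_gap: 0.0006
gripper_force: 0.0
```

Contact has gone gently. I'll retreat upward and check the lid.

Emit:
move_arm:
  targets:
    - {"delta_pos": [0, 0, -0.02], "delta_rot": [0, 0, 0], "fingers": 1}
    - {"delta_pos": [0, 0, -0.05], "delta_rot": [0, 0, 0], "fingers": 1}
    - {"delta_pos": [0, 0, -0.09], "delta_rot": [0, 0, 0], "fingers": 1}
    - {"delta_pos": [0, 0, -0.13], "delta_rot": [0, 0, 0], "fingers": 1}
    - {"delta_pos": [0, 0, -0.15], "delta_rot": [0, 0, 0], "fingers": 1}
    - {"delta_pos": [0, 0, -0.15], "delta_rot": [0, 0, 0], "fingers": 1}
    - {"delta_pos": [0, 0, -0.15], "delta_rot": [0, 0, 0], "fingers": 1}
    - {"delta_pos": [0, 0, -0.15], "delta_rot": [0, 0, 0], "fingers": 1}
    - {"delta_pos": [0, 0, -0.15], "delta_rot": [0, 0, 0], "fingers": 1}

```text
time: 16.9
eef_pos: [0.4569, 0.082, 0.2402]
tcp_rot: [0.001, 0.988, -0.154, -0.0]
wrist_force: [-0.4, 0.3, 0.1]
finger_gap: 0.0006
gripper_force: 0.0
```

```bash
python3 - <<'E'
from d import *
s=env.sense();print(s["time"],s["eef_pos"],s["wrist_force"])
c=env.camera("side");r=cv2.imread("pics/side0.png")[:,:,::-1]
A=c["img"][195:290,195:262].astype(int);B=r[195:290,195:262].astype(int)
d=np.abs(A-B).max(2)>50;print("changed px on caddy",d.sum(),"lid part",d[:45].sum(), "pad",(np.abs(c["img"][245:275,275:302].astype(int)-r[245:275,275:302]).max(2)>50).sum())
for q in("honey_jar","mug","tuna_tin","pepper_shaker","pedal_pad"):print(q,[np.round(x["centre"],0) for x in env.place_of("side",q)[:1]])
hsv=cv2.cvtColor(c["img"],cv2.COLOR_RGB2HSV);print("yellow at caddy",cv2.inRange(hsv,(20,120,40),(36,255,255))[195:290,195:262].sum()/255)
E
```

```text
16.9 [0.4569 0.082  0.2402] [-0.4119  0.3494  0.1381]
changed px on caddy 59 lid part 0 pad 302
honey_jar [array([295., 327.])]
mug [array([242., 254.])]
tuna_tin [array([199., 360.])]
pepper_shaker [array([273., 365.])]
pedal_pad [array([288., 257.])]
yellow at caddy 20.0
```

```bash
python3 -c "
from bench import env
print(env.finish_job())"
```

```text
the job is handed in; nothing more can be done
None
```

The small yellow lemon is in the caddy, the pedal was eased back up until contact was lost and the lid is shut again with no change in the picture from before; nothing else was handled, and the job was handed in at about 17 s.

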